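Lay up the treatment tray

ROBOT

A 6-joint arm with a two-finger parallel gripper is mounted at the origin on the work surface. World frame = base frame: x ahead of the robot, y to its left, z up, the work surface at z = 0. Lengths are in m, angles in rad, forces in N, time in s.
With the tool pointing down it reaches from about 0.375 to 0.9 m from the base axis. Payload 3.1 kg.
Tool frame: the origin (TCP) lies on the centre line of the jaws, within the pads' length; the fingertips stand 22 mm ahead of it and the grasp point (between the pads) lies 3 mm ahead of it; z points along the fingers, y is the line along which they close (so a half turn about z gives the same grasp; the last joint's range is limited). The gripper opens to 85 mm and grips with 20 to 120 N. Pads are 22 mm wide; open, the fingers measure 114 mm over their backs; the gripper's body (76 mm by 85 mm) begins 54 mm behind the grasp point. The pads swing forward as they close: fully open they stand 13 mm farther back than shut.
Start: joints at [1.111, 0.527, 1.433, -0, 1.181, -0.178], TCP at [0.173, 0.601, 0.253] pointing down, gripper open.
Joint ranges: [-3.08, 3.08], [-0.75, 2.2], [0.22, 2.44], [-1.43, 4.57], [0, 2.65], [-2.85, 2.85]. Speed limits (rad/s): [2.79, 2.79, 3.14, 3.14, 3.14, 3.14].

INTERFACE

Orientations are given as a unit quaternion [x, y, z, w].
In Python, from station import manip gives the robot as it stands.
- The arm moves only by the tool send_path, called after "Call:" as name([rows], argument=value, ...), one row to a line, values as JSON. Schema: {"type":"object","properties":{"motion":{"type":"array","items":{"type":"array","items":{"type":"array","items":{"type":"number"},"minItems":5,"maxItems":5},"minItems":1,"maxItems":20},"minItems":1,"maxItems":1},"clamp_n":{"type":"number"},"only":{"type":"string"},"quiet":{"type":"boolean"},"lines":{"type":"string"}},"required":["motion"],"additionalProperties":false}. motion is a list that holds a single list of rows (three levels of brackets), with 1 to 20 rows, each of 5 numbers: dx, dy, dz in normalised numbers (1 is 1 m), then a turn about the tool's z in fractions of the full range, 1 being 120 degrees, then the opening from 0.0 (shut) to 1.0 (fully open); each row is the pose to reach, as a shift and turn from the pose commanded when the call began, along the tool's axes at that moment; what a row does not reach only later rows make up. A row lasts 1/10 s, in which the tool goes at most 0.05 m and 0.15 rad, less where a joint would pass 70% of its speed; a pose out of reach is approached as far as the arm can. The fingers move at their own pace and stop on an object; clamp_n is the grip in N (left out, the last holds). Time passes only in rows, so rows that do not move let the fingers close. The tool returns the time, the measured TCP pose, the force, the opening and the grip force at its end. only (a regular expression) keeps the lines of the reply that match it, lines (a string "A,B") keeps lines A to B, and quiet returns only ok. Shift and turn numbers lie between -1 and 1, and a call with a number outside is refused. Input that does not fit is refused with a message, and nothing moves.
- manip.sense(): the state, without advancing time (a new reading comes with each control period).
- manip.snapshot(name): name is "scene" or "side" or "wrist"; returns a dict with "pixels" (480x640x3 uint8, red, green, blue), "range_z" (480x640 float32, m along the optical axis (not along the pixel's ray), 0 where there is no reading), "fov_y" (degrees; the focal length in pixels is half the picture's height over the tangent of half this angle, whatever the lens; pixels are square), "cx", "cy" (the principal point, pixels), "R" (3x3) and "t" (3): a world point X has camera coordinates R X + t; the wrist camera has in their place "hand_eye" (4x4, takes a point from camera to tool coordinates, whose origin is the TCP and whose axes are the flange's). Camera axes: x right, y down, z forward; pixel columns grow to the right and rows downward; lengths in m; the calibration is good to about 2 mm. A picture is of the moment at which its call begins: read the wrist's pose just before it.
- manip.sign_off(): hands the job in; it is judged then, once.
The state is a dict: "t": time; "q": joint angles; "qd": joint speeds; "tau": joint torques, N m; "tcp_pos": TCP position; "tool_rot": TCP orientation; "force": force on the tool from outside, world axes, zero at the start; "ft_torque": the same for the moment, N m; "finger_gap": opening from 0.0 (shut) to 1.0 (fully open); "gripper_force": force on a finger pad.
Only numpy, scipy, OpenCV 4.12 (cv2) and the standard library are available. Lean on these libraries where they do the work, as an engineer would, in place of code of your own. Each camera call takes 0.05 s, during which the arm holds its last target. There are 200 camera calls.

TASK

Lay up the steel treatment tray for the next dressing round: take the bottle, the steel gallipot, the square dish and the instrument box from the drying mat and stand each one upright in the silicone holder whose shape and size match its foot, flat on the holder's floor inside the lip. Set them down rather than dropping them, tip nothing over, and leave the two glass vials standing where they are.

Things in the scene. Friction and masses are not known exactly. Their poses are not given: they have to be found in the camera images.
- bottle: loose white plastic screw-cap bottle, standing upright: straight round body 44 mm in diameter up to 78 mm high, then a sloping shoulder and a pale cap 27 mm across; 105 mm high in all, about 0.14 kg. Origin at the centre of its underside, z up. Starts on the drying mat.
- gallipot: loose open stainless-steel gallipot (small round cup), standing mouth up: straight sides, 62 mm outside diameter, 50 mm high, wall 2.5 mm, about 0.08 kg. Origin at the centre of its underside, z up. Starts on the drying mat.
- dish: loose open square white ceramic swab dish, 60 x 60 mm, 36 mm high, straight walls 5 mm thick, about 0.15 kg. Origin at the centre of its underside; x and y square to its sides, z up. Starts on the drying mat, turned by up to 45 degrees.
- box: loose closed oblong stainless-steel instrument box with a fixed lid, lying flat: 48 mm (its x) by 121 mm (its y), 36 mm high, about 0.25 kg. The box is straight-sided, its lid band (upper 12 mm) standing out 1 mm. Origin at the centre of its underside, z up. Starts on the drying mat.
- holder_small_round: fixed dark grey silicone holder in the steel tray, the smaller round one: recess 60 mm in diameter inside a raised lip 6 mm wide. Recess floor 3 mm and lip top 7 mm above its origin, which is the centre of its underside, z up (the steel tray's floor is 2 mm above the table and its thin wall 22 mm high; four holders stand in the tray, at least 120 mm between centres).
- holder_large_round: fixed dark grey silicone holder in the steel tray, the larger round one: recess 78 mm in diameter inside a raised lip 6 mm wide. Recess floor 3 mm and lip top 7 mm above its origin, the centre of its underside, z up.
- holder_square: fixed dark grey silicone holder in the steel tray, the square one: recess 76 x 76 mm inside a raised lip 6 mm wide. Recess floor 3 mm and lip top 7 mm above its origin, the centre of its underside; x and y square to its sides, z up.
- holder_oblong: fixed dark grey silicone holder in the steel tray, the oblong one: recess 62 mm (its x) by 136 mm (its y) inside a raised lip 6 mm wide. Recess floor 3 mm and lip top 7 mm above its origin, the centre of its underside, z up.
- vial_a: loose small glass vial with an aluminium cap, 22 mm in diameter, 45 mm high, standing upright in the middle of the drying mat (a blue-grey ribbed rubber mat, 4 mm thick) among the four things. Not to be moved. Origin at the centre of its underside, z up.
- vial_b: a second such glass vial, 22 mm in diameter, 45 mm high, standing near one edge of the drying mat. Not to be moved. Origin at the centre of its underside, z up.

How it is judged:
At the end, for the whole second after the job is handed in: Bottle in the small round, gallipot in the large round, dish in the square, box in the oblong holder: centres within 12 mm, underside within 2.5 mm of the floor, upright within 0.05 rad, dish square within 0.35 rad, box within 0.2 rad (either way round), at rest; both vials upright (horizontal distance between bottle and holder_small_round below 0.012 m and z of bottle in the frame of holder_small_round between 0.0005 and 0.0055 m and angle between each of bottle, gallipot, dish, box's own z axis and vertical below 0.05 rad and linear speed of each of bottle, gallipot, dish, box below 0.01 m/s and horizontal distance between gallipot and holder_large_round below 0.012 m and z of gallipot in the frame of holder_large_round between 0.0005 and 0.0055 m and horizontal distance between dish and holder_square below 0.012 m and z of dish in the frame of holder_square between 0.0005 and 0.0055 m and horizontal distance between box and holder_oblong below 0.012 m and z of box in the frame of holder_oblong between 0.0005 and 0.0055 m and (angle between the x axis of dish and the x axis of holder_square, either way round below 0.35 rad or angle between the x axis of dish and the y axis of holder_square, either way round below 0.35 rad) and angle between the x axis of box and the x axis of holder_oblong, either way round below 0.2 rad and angle between each of vial_a, vial_b's own z axis and vertical below 0.1 rad); the robot touches nothing.
It fails at once if one of the four things is tipped over (more than about 45 degrees) (angle between any of bottle, gallipot, dish, box's own z axis and vertical above 0.8 rad).
It fails at once if one of the four things is let fall (out of the fingers and faster than 0.7 m/s, a drop of over 25 mm) ((contact force between the fingers and bottle below 0.05 N and linear speed of bottle above 0.7 m/s) or (contact force between the fingers and gallipot below 0.05 N and linear speed of gallipot above 0.7 m/s) or (contact force between the fingers and dish below 0.05 N and linear speed of dish above 0.7 m/s) or (contact force between the fingers and box below 0.05 N and linear speed of box above 0.7 m/s)).
It fails at once if a glass vial is moved by more than 20 mm or knocked over (distance of any of vial_a, vial_b from where it was at the start of the episode above 0.02 m or angle between any of vial_a, vial_b's own z axis and vertical above 0.5 rad).
It also fails if it takes over 120 s, if anything falls off the work surface, if the arm or the gripper's body presses on something with over 40 N, if the wrist force passes 120 N, or if a joint passes its speed limit or range.

## Working session

There is one attempt and no reset: what is moved stays moved. The work goes in short steps, Python scripts to look and compute and a tool call to move; the robot and the scene stay as the last step left them, time stands still between calls to the robot, and variables do not carry over. Pictures are saved under pics/ and viewed, at most 17 in all, crops included, and the job is handed in when it is done.

```bash
ls; mkdir -p pics; cat > h.py <<'E'
import numpy as np, cv2
from station import manip
from scipy.spatial.transform import Rotation as Ro
def snap(n,save=None):
    s=manip.sense(); d=manip.snapshot(n)
    f=240/np.tan(np.radians(d["fov_y"])/2); d["f"]=f
    if n=="wrist":
        T=np.eye(4); T[:3,:3]=Ro.from_quat(s["tool_rot"]).as_matrix(); T[:3,3]=s["tcp_pos"]
        C=T@np.array(d["hand_eye"]); d["Rc"],d["c"]=C[:3,:3],C[:3,3]
    else:
        R=np.array(d["R"]); d["Rc"]=R.T; d["c"]=-R.T@np.array(d["t"])
    if save: cv2.imwrite("pics/"+save,cv2.cvtColor(d["pixels"],cv2.COLOR_RGB2BGR))
    return d
def ray(d,u,v): return d["Rc"]@np.array([(u-d["cx"])/d["f"],(v-d["cy"])/d["f"],1.])
def onz(d,u,v,z):
    r=ray(d,u,v); return d["c"]+r*(z-d["c"][2])/r[2]
def cloud(d):
    v,u=np.mgrid[0:480,0:640]; z=np.asarray(d["range_z"],float)
    P=np.stack([(u-d["cx"])/d["f"]*z,(v-d["cy"])/d["f"]*z,z],-1)@d["Rc"].T+d["c"]
    P[z<=0]=np.nan; return P
E
python3 - <<'E'
from h import *
for n in("scene","side","wrist"):
    d=snap(n,n+"0.png"); print(n,d["f"],d["c"],d["Rc"][:,2],d["cx"],d["cy"])
print(manip.sense())
E
```

```text
pics
station.py
scene 601.4457588539116 [1.06910144 0.66665291 0.9081258 ] [-0.4254134  -0.57229022 -0.70107584] 311.8959498763622 249.66843524504998
side 599.921473789249 [ 0.50581869 -0.8127146   0.77383199] [ 0.04431809  0.72923157 -0.68283031] 322.2578738297417 244.82706396070225
wrist 394.3729198931464 [0.10855077 0.61897146 0.37299742] [ 0.25501841 -0.07602075 -0.96394318] 315.98398413064405 238.10298675851098
{'t': 0.15, 'q': array([ 1.11149364e+00,  5.28256045e-01,  1.43362770e+00,  6.30146994e-06,
        1.18140496e+00, -1.78518924e-01]), 'qd': array([-1.17663902e-04, -3.22400626e-03, -5.81332887e-03,  4.41825254e-04,
        3.96325852e-05, -1.65851167e-03]), 'tau': array([ 2.37282675e-04, -4.42744339e+01, -1.78275275e+01, -2.95664786e-04,
        5.56020794e-03,  1.44581162e-05]), 'tcp_pos': array([0.17293911, 0.6000535 , 0.25255002]), 'tool_rot': array([ 1.39932287e-01,  9.90160712e-01, -8.04351711e-04, -2.68650260e-04]), 'force': array([-0.78725656, -0.16685458, -0.46974587]), 'ft_torque': array([ 0.036458  , -0.00914262,  0.00778491]), 'gripper_force': 0.0, 'finger_gap': 1.003349344319932}
```

View pics/scene0.png

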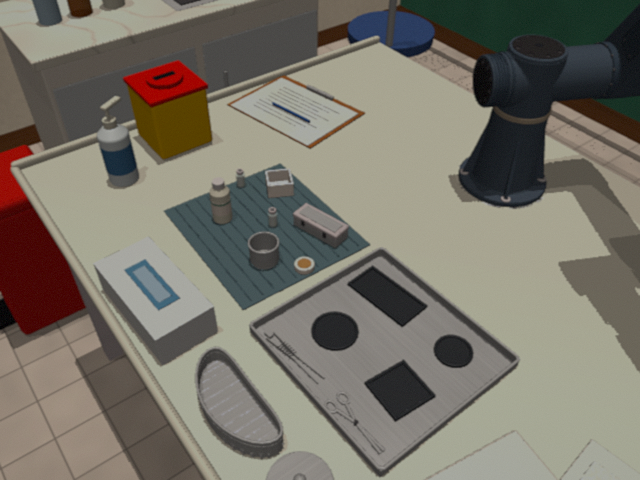

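View pics/side0.png

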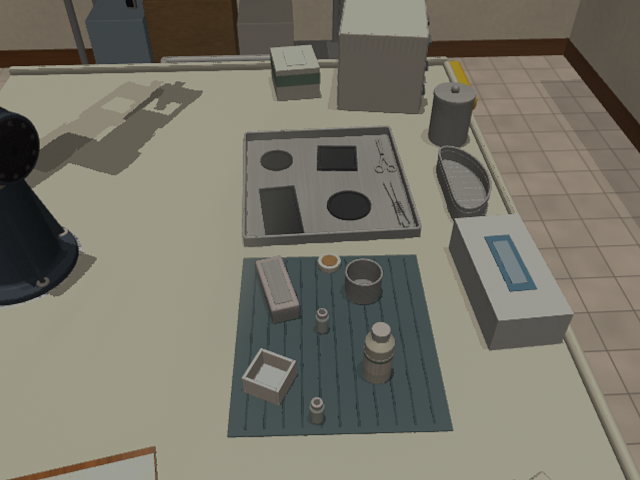

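The scene view shows the mat with the dish (279,183), bottle (220,203), vials (240,178) and (272,216), box (320,223) and gallipot (264,250). An unlisted small cup sits at (304,264). The holders are: oblong (387,294), large round (335,330), small round (454,350) and square (400,388). The side view agrees.

```bash
cat > m.py <<'E'
from h import *
seeds={"side":dict(dish=(269,376),bottle=(378,355),gal=(363,282),box=(278,288),va=(321,320),vb=(316,410),cup=(329,262)),
"scene":dict(dish=(279,183),bottle=(220,203),gal=(264,250),box=(320,223),va=(272,216),vb=(240,178),cup=(304,264))}
hs={"side":dict(sr=(276,160),sq=(337,158),lr=(349,205),ob=(281,210)),"scene":dict(sr=(454,350),sq=(400,388),lr=(335,330),ob=(387,294))}
for n in("side","scene"):
    d=snap(n); P=cloud(d); g=d["pixels"].astype(int)
    Z=P[...,2]; 
    m=(np.nan_to_num(Z)>0.014)&(np.nan_to_num(Z)<.2)
    m=cv2.morphologyEx(m.astype(np.uint8),cv2.MORPH_OPEN,np.ones((3,3)))
    k,lab=cv2.connectedComponents(m)
    print(n)
    for o,(u,v) in seeds[n].items():
        w=lab[v-4:v+5,u-4:u+5]; w=w[w>0]
        if len(w)==0: print(o,"none",P[v,u]); continue
        l=np.bincount(w).argmax(); Q=P[lab==l]; zt=np.percentile(Q[:,2],98); T=Q[Q[:,2]>zt-.006]
        r=cv2.minAreaRect((T[:,:2]*1000).astype(np.float32))
        print(o,len(Q),"ztop %.3f"%zt,"rect c",np.round(r[0]),"sz",np.round(r[1]),"ang %.1f"%r[2])
    dark=(g.max(-1)<55).astype(np.uint8)
    k,lab=cv2.connectedComponents(dark)
    for o,(u,v) in hs[n].items():
        l=lab[v,u]; mm=(lab==l).astype(np.uint8)
        c=max(cv2.findContours(mm,0,1)[0],key=cv2.contourArea)[:,0]
        Q=P[lab==l]; X=np.array([onz(d,a,b,.009)[:2]*1000 for a,b in c],np.float32)
        r=cv2.minAreaRect(X); print(o,g[v,u],mm.sum(),"z",np.round(np.nanpercentile(Q[:,2],[10,50,90]),4),np.round(r[0]),np.round(r[1]),round(r[2],1))
E
python3 m.py
```

```text
side
dish none [ 0.45832031 -0.27880854  0.00469419]
bottle 1474 ztop 0.109 rect c [ 622. -279.] sz [27. 26.] ang 89.5
gal 1198 ztop 0.055 rect c [ 618. -112.] sz [64. 63.] ang 46.8
box 1794 ztop 0.042 rect c [ 471. -114.] sz [ 48. 124.] ang 14.5
va 253 ztop 0.050 rect c [ 544. -193.] sz [16. 16.] ang 18.1
vb 316 ztop 0.050 rect c [ 527. -354.] sz [18. 15.] ang 87.2
cup 160 ztop 0.018 rect c [565. -43.] sz [37. 36.] ang 86.4
sr [59 59 55] 291476 z [-0.7473 -0.0011  0.0281] [583. 370.] [1644. 2118.] 87.4
sq [44 45 43] 939 z [0.0015 0.004  0.0072] [603. 284.] [92. 86.] 86.6
lr [41 41 41] 1009 z [0.0018 0.0042 0.0074] [615. 120.] [89. 87.] 87.1
ob [56 55 53] 291476 z [-0.7473 -0.0011  0.0281] [583. 370.] [1644. 2118.] 87.4
scene
dish 523 ztop 0.043 rect c [ 461. -285.] sz [68. 60.] ang 63.7
bottle 749 ztop 0.110 rect c [ 623. -275.] sz [29. 25.] ang 72.7
gal 843 ztop 0.057 rect c [ 619. -109.] sz [62. 66.] ang 18.0
box 1226 ztop 0.044 rect c [ 473. -108.] sz [ 51. 123.] ang 14.2
va 142 ztop 0.052 rect c [ 544. -189.] sz [19. 16.] ang 29.6
vb 137 ztop 0.052 rect c [ 527. -350.] sz [19. 17.] ang 8.4
cup 228 ztop 0.021 rect c [567. -38.] sz [41. 39.] ang 54.4
sr [39 41 43] 942 z [0.0035 0.0062 0.0098] [473. 296.] [67. 69.] 53.6
sq [40 39 40] 2227 z [0.0036 0.0061 0.0097] [607. 298.] [88. 88.] 86.1
lr [36 37 38] 1365 z [0.0037 0.0061 0.0094] [617. 131.] [87. 85.] 53.6
ob [37 38 39] 2100 z [0.0035 0.006  0.0095] [481. 122.] [ 75. 147.] 5.9
```

View pics/wrist0.png

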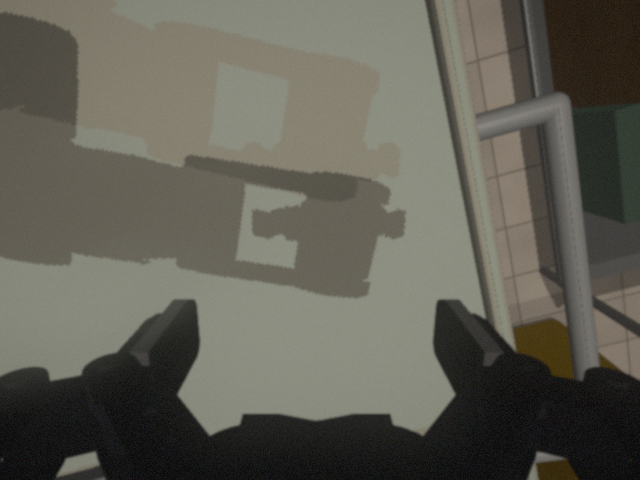

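The wrist view shows only bare table, the arm's shadow and the fingers. Next I look at the tray from above with the wrist camera.

```bash
cat > go.py <<'E'
# usage: go.py x y z yaw_deg   (yaw = world direction of the closing line, mod 180)
import sys; from h import *
x,y,z,yaw=map(float,sys.argv[1:5]); s=manip.sense(); R=Ro.from_quat(s["tool_rot"]).as_matrix()
d=R.T@(np.array([x,y,z])-s["tcp_pos"]); cur=np.degrees(np.arctan2(R[1,1],R[0,1]))
t=(cur-yaw+90)%180-90   # tool z is down: +turn lowers world yaw
print("tcp",np.round(s["tcp_pos"],4),"yaw %.1f"%cur,"q6 %.2f"%s["q"][5],"shift",np.round(d,4),"turn %.3f (or %+.3f)"%(np.radians(t),np.radians(t-np.sign(t)*180)),"dist %.3f"%np.linalg.norm(d),"tilt",np.round(R[:2,2],3))
E
python3 go.py 0.47 0.21 0.38 90
```

```text
tcp [0.173  0.6002 0.2528] yaw 73.9 q6 -0.18 shift [-0.3935 -0.2928 -0.1269] turn -0.281 (or +2.861) dist 0.507 tilt [-0.    -0.001]
```

Careful with the scale: turns go in shares of 120 degrees. That gives: -0.28 rad is -0.1337.

Call:
send_path([
  [[-0.1,-0.07,-0.127,-0.0477,1],[-0.3935,-0.293,-0.127,-0.1337,1],[-0.3935,-0.293,-0.127,-0.1337,1],[-0.3935,-0.293,-0.127,-0.1337,1],[-0.3935,-0.293,-0.127,-0.1337,1],[-0.3935,-0.293,-0.127,-0.1337,1],[-0.3935,-0.293,-0.127,-0.1337,1],[-0.3935,-0.293,-0.127,-0.1337,1],[-0.3935,-0.293,-0.127,-0.1337,1],[-0.3935,-0.293,-0.127,-0.1337,1],[-0.3935,-0.293,-0.127,-0.1337,1],[-0.3935,-0.293,-0.127,-0.1337,1],[-0.3935,-0.293,-0.127,-0.1337,1],[-0.3935,-0.293,-0.127,-0.1337,1],[-0.3935,-0.293,-0.127,-0.1337,1]],
])

```text
t: 1.75
tcp_pos: [0.4688, 0.2112, 0.3799]
tool_rot: [-0.001, 1.0, 0.0, -0.001]
force: [-0.3, -0.0, -0.4]
finger_gap: 1.0
gripper_force: 0.0
```

```bash
python3 -c "
from h import *
d=snap('wrist','w_tray.png');np.savez('w_tray.npz',**{k:d[k] for k in('pixels','range_z','f','cx','cy','Rc','c')})
" && python3 go.py 0.49 -0.2 0.38 90
```

```text
tcp [0.469  0.2111 0.38  ] yaw 90.1 q6 -1.37 shift [-0.0204 -0.4111  0.    ] turn 0.002 (or -3.140) dist 0.412 tilt [-0.001 -0.   ]
```

View pics/w_tray.png

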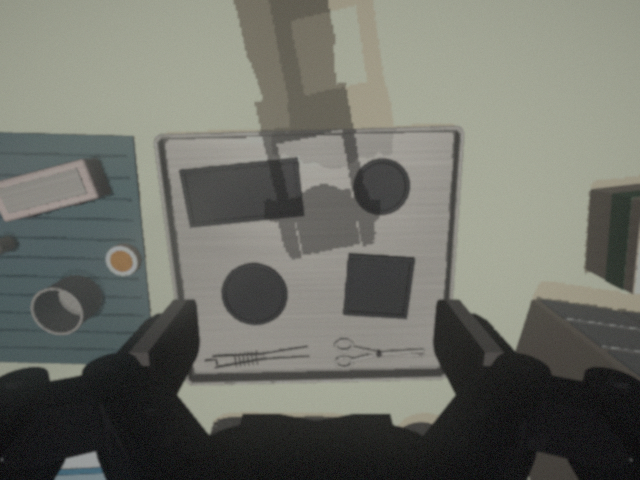

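The wrist view shows all four holders: oblong (242,190), small round (382,186), large round (255,293) and square (379,286). I'll take a second view on the way, then one over the mat.

Call:
send_path([
  [[0,-0.05,0,0,1],[0,-0.1,0,0,1],[0,-0.12,0,0,1],[0,-0.12,0,0,1],[0,-0.12,0,0,1]],
])

```text
t: 2.3
tcp_pos: [0.4698, 0.0906, 0.3804]
tool_rot: [0.0, 1.0, 0.0, -0.0]
force: [-0.6, -0.4, 1.0]
finger_gap: 1.0
gripper_force: 0.0
```

```bash
python3 -c "
from h import *
d=snap('wrist','w_mid.png');np.savez('w_mid.npz',**{k:d[k] for k in('pixels','range_z','f','cx','cy','Rc','c')})
"
```

Call:
send_path([
  [[-0.02,-0.05,0,0,1],[-0.02,-0.1,0,0,1],[-0.02,-0.15,0,0,1],[-0.02,-0.2,0,0,1],[-0.02,-0.25,0,0,1],[-0.02,-0.29,0,0,1],[-0.02,-0.29,0,0,1],[-0.02,-0.29,0,0,1]],
])

```text
t: 3.15
tcp_pos: [0.4901, -0.1995, 0.3798]
tool_rot: [0.0, 1.0, 0.001, -0.0]
force: [-0.5, 0.0, -0.2]
finger_gap: 1.002
gripper_force: 0.0
```

```bash
python3 -c "
from h import *
d=snap('wrist','w_mat.png');np.savez('w_mat.npz',**{k:d[k] for k in('pixels','range_z','f','cx','cy','Rc','c')})
"
```

```text
(no output)
```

View pics/w_mat.png

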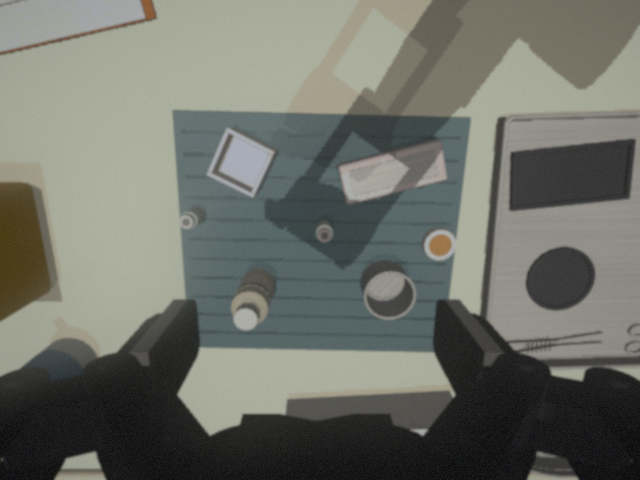

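View pics/w_mid.png

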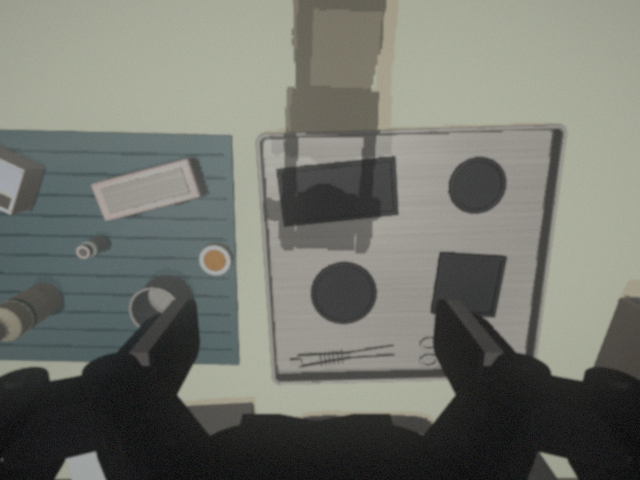

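The mat view shows the dish (242,161), vial_b (188,219), vial_a (324,232), box (393,172), gallipot (389,292) and bottle cap (246,317). In the mid view all four holders and the box (147,188) are visible again.

```bash
cat > m2.py <<'E'
from h import *
def tri(A,B):
    (c1,r1),(c2,r2)=A,B; M=np.stack([r1,-r2],1); k=np.linalg.lstsq(M,c2-c1,rcond=None)[0]
    p,q=c1+k[0]*r1,c2+k[1]*r2; return (p+q)/2,np.linalg.norm(p-q)
L=lambda n:dict(np.load(n+".npz"))
W={n:L("w_"+n) for n in("tray","mid","mat")}
hs={"tray":dict(ob=(215,205),sr=(400,175),lr=(235,293),sq=(379,265)),"mid":dict(ob=(300,195),sr=(477,186),lr=(344,293),sq=(469,275))}
cen={}
for n in hs:
    d=W[n]; P=cloud(d); g=cv2.GaussianBlur(d["pixels"],(3,3),0).astype(int).max(-1)
    for o,(u,v) in hs[n].items():
        # local dark region: flood from seed
        m=np.zeros((482,642),np.uint8); im=cv2.GaussianBlur(d["pixels"],(5,5),0)
        th=95
        mm=(im.max(-1)<th).astype(np.uint8); lab=cv2.connectedComponents(mm)[1]; mm=(lab==lab[v,u]).astype(np.uint8)
        c=max(cv2.findContours(mm,0,1)[0],key=cv2.contourArea)[:,0]; hull=cv2.convexHull(c)[:,0]
        M=cv2.moments(hull); uc=(M["m10"]/M["m00"],M["m01"]/M["m00"]); cen[n,o]=(d["c"],ray(d,*uc))
        X=np.array([onz(d,a,b,.009)[:2]*1000 for a,b in c],np.float32); r=cv2.minAreaRect(X)
        zc=np.nanmedian(P[v-8:v+9,u-8:u+9,2])
        print(n,o,"px",np.round(uc),"floor z %.4f"%zc,"c",np.round(r[0],1),"sz",np.round(r[1],1),"ang %.1f"%r[2],"cm",np.round(1000*onz(d,*uc,.009)[:2],1))
for o in hs["tray"]: print(o,"tri",np.round(tri(cen["tray",o],cen["mid",o]),4) if 0 else [np.round(x,4) for x in tri(cen["tray",o],cen["mid",o])])
ob={"mat":dict(dish=(242,134),box=(393,172),gal=(389,317),bottle=(246,317),va=(324,232),vb=(188,219),cup=(440,245)),"mid":dict(box=(147,188),gal=(140,310),va=(86,250),cup=(215,260))}
tops={}
for n in ob:
    d=W[n]; P=cloud(d); Z=np.nan_to_num(P[...,2]); m=((Z>.014)&(Z<.13)).astype(np.uint8); lab=cv2.connectedComponents(m)[1]
    for o,(u,v) in ob[n].items():
        w=lab[v-5:v+6,u-5:u+6]; w=w[w>0]
        if not len(w): print(o,"none");continue
        Q=P[lab==np.bincount(w).argmax()]; zt=np.percentile(Q[:,2],97); T=Q[abs(Q[:,2]-zt)<.006]
        r=cv2.minAreaRect((T[:,:2]*1000).astype(np.float32)); print(n,o,len(Q),"top %.4f"%zt,"c",np.round(r[0],1),"sz",np.round(r[1],1),"ang %.1f"%r[2])
E
python3 m2.py
```

```text
tray ob px [244. 192.] floor z 0.0051 c [478.9 120.5] sz [ 76.9 148.9] ang 6.3 cm [477.6 120.6]
tray sr px [380. 187.] floor z 0.0056 c [471.4 291.7] sz [70.1 68.7] ang 3.6 cm [470.6 291.1]
tray lr px [254. 294.] floor z 0.0050 c [615.3 127.7] sz [86.3 88.7] ang 88.9 cm [614.5 128.1]
tray sq px [378. 285.] floor z 0.0054 c [603.8 293.9] sz [87.7 88.6] ang 86.3 cm [602.5 294. ]
mid ob px [338. 180.] floor z 0.0051 c [461. 115.] sz [112.9 147.6] ang 6.0 cm [464.1 118.7]
mid sr px [477. 185.] floor z 0.0051 c [470.7 291.4] sz [70.  68.6] ang 48.5 cm [470.  291.7]
mid lr px [343. 292.] floor z 0.0050 c [614.9 127.7] sz [85.1 87. ] ang 89.8 cm [614.4 127.3]
mid sq px [338. 337.] floor z 0.0050 c [665.   96.5] sz [994.8 525.4] ang 89.8 cm [680.8 120.9]
ob tri [array([0.4711, 0.1196, 0.0071]), np.float64(0.0135)]
sr tri [array([0.4699, 0.2907, 0.0116]), np.float64(0.0005)]
lr tri [array([0.6158, 0.1276, 0.006 ]), np.float64(0.0001)]
sq tri [array([0.2004, 0.102 , 0.918 ]), np.float64(0.093)]
mat dish 1334 top 0.0413 c [ 460.7 -287.6] sz [60.1 60. ] ang 62.8
mat box 4407 top 0.0423 c [ 473.1 -110.6] sz [ 49.7 121.5] ang 14.1
mat gal 1615 top 0.0559 c [ 619.4 -110.7] sz [63.2 63.6] ang 54.6
mat bottle 1860 top 0.1097 c [ 622.9 -277.3] sz [26.6 25.8] ang 1.4
mat va 309 top 0.0503 c [ 544.6 -190.3] sz [15.4 16.1] ang 89.9
mat vb 381 top 0.0504 c [ 527.2 -353.1] sz [16.6 16. ] ang 88.6
mat cup 795 top 0.0183 c [566.3 -42.6] sz [40.6 39.8] ang 7.2
mid box 4372 top 0.0424 c [ 472.4 -110.2] sz [ 48.8 121.7] ang 14.1
mid gal 1238 top 0.0559 c [ 608.  -118.6] sz [35.8 64.2] ang 37.0
mid va 481 top 0.0503 c [ 544.1 -190. ] sz [16.4 15.8] ang 37.5
mid cup 764 top 0.0184 c [565.9 -41.3] sz [40.1 41. ] ang 27.2
```

```bash
python3 - <<'E'
from h import *
d=manip.snapshot("wrist"); f=240/np.tan(np.radians(d["fov_y"])/2); H=np.array(d["hand_eye"])
for u,v in((183,304),(188,310),(178,306),(170,325),(185,345),(450,304),(445,310),(470,330)):
    z=d["range_z"][v,u]; p=H@[ (u-d["cx"])/f*z,(v-d["cy"])/f*z,z,1]; print(u,v,np.round(p[:3],4))
E
python3 go.py 0.623 -0.277 0.20 90
```

```text
183 304 [ 0.0108 -0.0445  0.0008]
188 310 [ 0.0088 -0.0429  0.0003]
178 306 [ 0.0103 -0.046   0.0002]
170 325 [ 0.0106 -0.0438 -0.0136]
185 345 [-0.0011 -0.043  -0.0053]
450 304 [0.0105 0.045  0.0011]
445 310 [ 0.0099  0.0423 -0.0022]
470 330 [ 0.0106  0.0449 -0.0169]
tcp [ 0.49   -0.1981  0.3801] yaw 90.1 q6 -2.17 shift [-0.133  -0.0793  0.1799] turn 0.001 (or -3.140) dist 0.237 tilt [-0.     0.001]
```

Call:
send_path([
  [[-0.04,-0.025,0.05,0,1],[-0.08,-0.05,0.1,0,1],[-0.133,-0.079,0.18,0,1],[-0.133,-0.079,0.18,0,1],[-0.133,-0.079,0.18,0,1],[-0.133,-0.079,0.18,0,1],[-0.133,-0.079,0.18,0,1],[-0.133,-0.079,0.18,0,1]],
], clamp_n=30, lines="1,2")

```text
t: 4.05
tcp_pos: [0.6231, -0.2778, 0.2024]
```

```bash
python3 go.py 0.623 -0.277 0.066 90
```

```text
tcp [ 0.6231 -0.2778  0.2024] yaw 90.1 q6 -2.15 shift [0.0003 0.001  0.1364] turn 0.001 (or -3.141) dist 0.136 tilt [ 0.002 -0.001]
```

Call:
send_path([
  [[0,0,0.03,0,1],[0,0,0.06,0,1],[0,0,0.09,0,1],[0,0,0.115,0,1],[0,0,0.134,0,1],[0,0,0.134,0,1],[0,0,0.134,0,1],[0,0,0.134,0,0],[0,0,0.134,0,0],[0,0,0.134,0,0],[0,0,0.134,0,0],[0,0,0.134,0,0],[0,0,0.134,0,0],[0,0,0.134,0,0],[0,0,0.134,0,0]],
], clamp_n=30)

```text
t: 5.55
tcp_pos: [0.6234, -0.2792, 0.0679]
tool_rot: [0.0, 1.0, -0.0, 0.001]
force: [-1.2, 2.3, 6.6]
finger_gap: 0.509
gripper_force: 29.9
```

```bash
python3 -c "
from h import *
snap('side','g1.png')"
```

Call:
send_path([
  [[0,0,-0.03,0,0],[0,0,-0.06,0,0],[0,0,-0.1,0,0],[0,0,-0.134,0,0],[0,0,-0.134,0,0]],
], lines="1,2")

```text
t: 6.1
tcp_pos: [0.6255, -0.2811, 0.2062]
```

```bash
python3 go.py 0.471 0.2915 0.20 90
```

```text
tcp [ 0.6255 -0.2811  0.2062] yaw 90.0 q6 -2.15 shift [0.155  0.5725 0.0008] turn -0.001 (or +3.141) dist 0.593 tilt [ 0.01  -0.007]
```

Call:
send_path([
  [[0.013,0.048,0,0,0],[0.025,0.095,0,0,0],[0.038,0.142,0,0,0],[0.051,0.19,0,0,0],[0.064,0.238,0,0,0],[0.077,0.286,0,0,0],[0.09,0.334,0,0,0],[0.102,0.382,0,0,0],[0.115,0.43,0,0,0],[0.128,0.478,0,0,0],[0.14,0.526,0,0,0],[0.148,0.555,0,0,0],[0.152,0.569,0,0,0],[0.152,0.569,0,0,0],[0.152,0.569,0,0,0],[0.152,0.569,0,0,0],[0.152,0.569,0,0,0]],
])

```text
t: 7.8
tcp_pos: [0.4717, 0.2885, 0.2002]
tool_rot: [0.002, 1.0, -0.0, -0.0]
force: [0.0, 0.5, -1.5]
finger_gap: 0.512
gripper_force: 31.5
```

```bash
python3 -c "
from h import *
snap('wrist','w1.png')"; python3 go.py 0.471 0.2915 0.071 90
```

```text
tcp [0.4717 0.2886 0.2003] yaw 89.8 q6 -1.22 shift [0.0007 0.0029 0.1293] turn -0.003 (or +3.139) dist 0.129 tilt [-0. -0.]
```

View pics/w1.png

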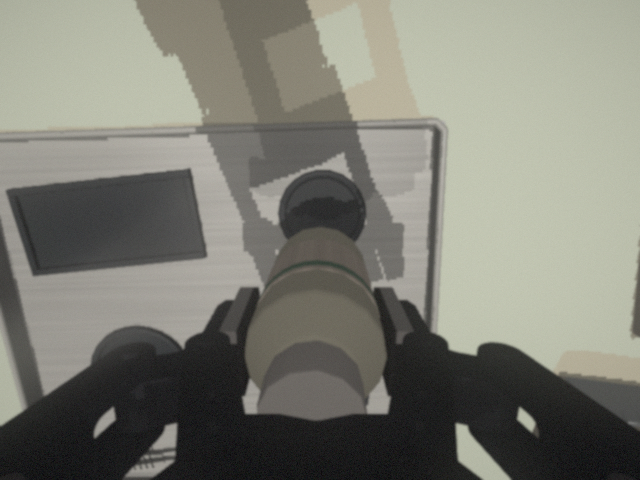

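The bottle is held upright at image centre (315,300), with the small round holder directly below it (322,208). Lowering.

Call:
send_path([
  [[0.001,0.003,0.04,0,0],[0.001,0.003,0.08,0,0],[0.001,0.003,0.11,0,0],[0.001,0.003,0.122,0,0],[0.001,0.003,0.126,0,0],[0.001,0.003,0.126,0,0],[0.001,0.003,0.13,0,0],[0.001,0.003,0.13,0,0],[0.001,0.003,0.13,0,0]],
])

```text
t: 8.75
tcp_pos: [0.4706, 0.2932, 0.0712]
tool_rot: [0.0, 1.0, 0.0, 0.001]
force: [0.5, 0.4, -1.3]
finger_gap: 0.508
gripper_force: 31.5
```

Force is about zero, so the bottle is not yet on the floor. I'll go 2–3 mm lower before releasing.

Call:
send_path([
  [[0,-0.001,0.001,0,0],[0,-0.001,0.002,0,0],[0,-0.001,0.002,0,0],[0,-0.001,0.002,0,0]],
])

```text
t: 9.15
tcp_pos: [0.4705, 0.292, 0.0689]
tool_rot: [0.0, 1.0, 0.0, 0.0]
force: [-0.7, -1.2, 4.7]
finger_gap: 0.509
gripper_force: 31.4
```

Call:
send_path([
  [[0,0,0,0,0.85],[0,0,0,0,0.85],[0,0,0,0,0.85],[0,0,0,0,0.85],[0,0,-0.04,0,0.85],[0,0,-0.09,0,0.85],[0,0,-0.13,0,1],[0,0,-0.13,0,1],[0,0,-0.13,0,1],[0,0,-0.13,0,1]],
])

```text
t: 10.15
tcp_pos: [0.469, 0.2915, 0.1971]
tool_rot: [0.0, 1.0, -0.0, -0.001]
force: [-0.1, -0.4, 0.5]
finger_gap: 1.002
gripper_force: 0.0
```

```bash
python3 -c "
from h import *
snap('scene','s1.png')"; python3 go.py 0.6195 -0.1107 0.20 90
```

```text
tcp [0.4689 0.2915 0.1967] yaw 90.0 q6 -1.22 shift [-0.1509 -0.4021 -0.0033] turn -0.001 (or +3.141) dist 0.429 tilt [-0.003 -0.001]
```

View pics/s1.png

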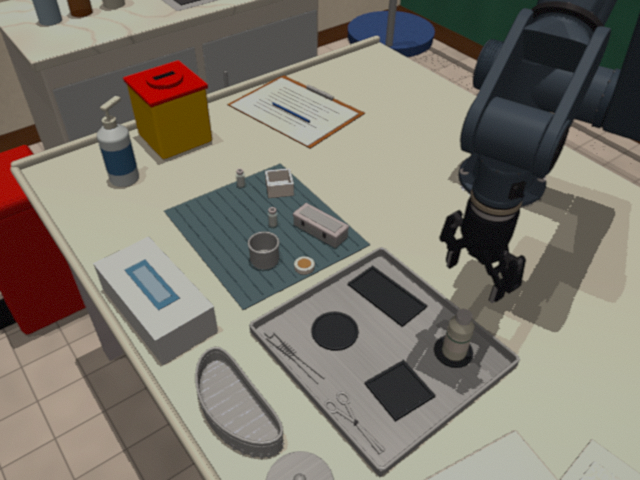

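The bottle stands upright in the small round holder at (456,345), and the other things are undisturbed. Next the gallipot.

Call:
send_path([
  [[-0.017,-0.046,0,0,1],[-0.034,-0.092,0,0,1],[-0.051,-0.138,0,0,1],[-0.068,-0.184,0,0,1],[-0.085,-0.23,0,0,1],[-0.102,-0.276,0,0,1],[-0.119,-0.322,0,0,1],[-0.136,-0.368,0,0,1],[-0.149,-0.402,0,0,1],[-0.149,-0.402,0.04,0,1],[-0.149,-0.402,0.08,0,1],[-0.149,-0.402,0.1,0,1],[-0.149,-0.402,0.1,0,1],[-0.149,-0.402,0.1,0,1]],
])

```text
t: 11.6
tcp_pos: [0.6182, -0.11, 0.097]
tool_rot: [0.0, 1.0, 0.0, -0.001]
force: [0.9, -0.2, 0.3]
finger_gap: 1.003
gripper_force: 0.0
```

```bash
python3 go.py 0.6195 -0.1107 0.036 90
```

```text
tcp [ 0.6182 -0.11    0.097 ] yaw 90.0 q6 -1.92 shift [-0.0014 -0.0008  0.061 ] turn -0.001 (or +3.141) dist 0.061 tilt [-0.003  0.001]
```

Call:
send_path([
  [[-0.001,-0.001,0.03,0,1],[-0.001,-0.001,0.05,0,1],[-0.001,-0.001,0.062,0,1],[-0.001,-0.001,0.062,0,1],[-0.001,-0.001,0.062,0,0],[-0.001,-0.001,0.062,0,0],[-0.001,-0.001,0.062,0,0],[-0.001,-0.001,0.062,0,0],[-0.001,-0.001,0.062,0,0],[-0.001,-0.001,0.062,0,0],[-0.001,-0.001,0.062,0,0]],
], clamp_n=25)

```text
t: 12.7
tcp_pos: [0.621, -0.1115, 0.038]
tool_rot: [0.0, 1.0, -0.001, 0.002]
force: [0.2, 0.8, 6.3]
finger_gap: 0.716
gripper_force: 27.7
```

Call:
send_path([
  [[0,0,-0.02,0,0],[0,0,-0.06,0,0],[0,0,-0.09,0,0],[0,0,-0.09,0,0],[0,0,-0.09,0,0]],
])

```text
t: 13.2
tcp_pos: [0.6199, -0.1112, 0.127]
tool_rot: [0.0, 1.0, -0.0, 0.001]
force: [-0.8, 1.1, -1.0]
finger_gap: 0.715
gripper_force: 27.6
```

```bash
python3 go.py 0.615 0.1277 0.126 90; python3 -c "
from h import *
snap('wrist','w2.png')"
```

```text
tcp [ 0.6199 -0.1112  0.127 ] yaw 90.0 q6 -1.92 shift [0.0051 0.2389 0.0009] turn -0.001 (or +3.141) dist 0.239 tilt [ 0.001 -0.001]
```

View pics/w2.png

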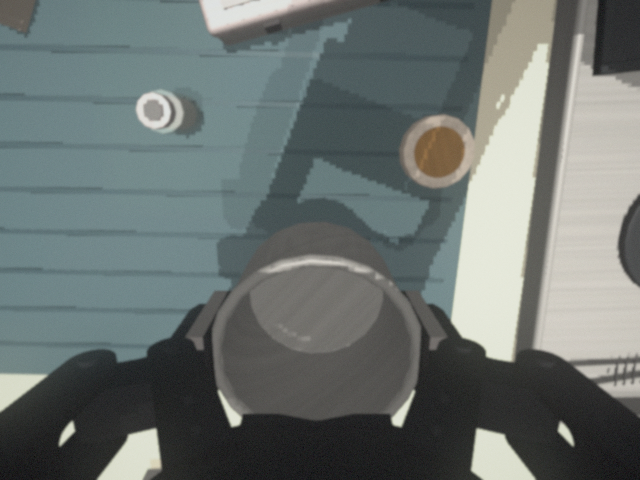

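The gallipot is gripped level at (317,335); vial_a at (158,110) and the cup at (437,151) stand clear. Next, over to the large round holder.

Call:
send_path([
  [[0.001,0.04,0,0,0],[0.002,0.08,0,0,0],[0.003,0.12,0,0,0],[0.004,0.16,0,0,0],[0.005,0.2,0,0,0],[0.005,0.225,0,0,0],[0.005,0.239,0,0,0],[0.005,0.239,0,0,0],[0.005,0.239,0.03,0,0],[0.005,0.239,0.06,0,0],[0.005,0.239,0.08,0,0],[0.005,0.239,0.084,0,0],[0.005,0.239,0.084,0,0],[0.005,0.239,0.084,0,0]],
])

```text
t: 14.65
tcp_pos: [0.6161, 0.127, 0.0431]
tool_rot: [0.001, 1.0, -0.0, 0.001]
force: [0.1, 0.3, -0.9]
finger_gap: 0.714
gripper_force: 27.7
```

Call:
send_path([
  [[0.001,0.0005,0.002,0,0],[0.001,0.0005,0.003,0,0],[0.001,0.0005,0.004,0,0],[0.001,0.0005,0.004,0,0]],
])

```text
t: 15.05
tcp_pos: [0.6143, 0.1284, 0.0391]
tool_rot: [0.0, 1.0, -0.0, 0.001]
force: [0.0, -1.0, 3.0]
finger_gap: 0.713
gripper_force: 27.9
```

Call:
send_path([
  [[0,0,0.0005,0,0],[0,0,0.0005,0,0]],
])

```text
t: 15.25
tcp_pos: [0.6143, 0.1284, 0.0391]
tool_rot: [0.0, 1.0, -0.0, 0.001]
force: [-1.7, -0.1, 7.4]
finger_gap: 0.721
gripper_force: 28.3
```

Seated. Release and retreat.

Call:
send_path([
  [[0,0,0,0,0.95],[0,0,0,0,0.95],[0,0,0,0,0.95],[0,0,0,0,0.95],[0,0,-0.03,0,0.95],[0,0,-0.07,0,1],[0,0,-0.11,0,1],[0,0,-0.11,0,1],[0,0,-0.11,0,1]],
])

```text
t: 16.15
tcp_pos: [0.6145, 0.1284, 0.1489]
tool_rot: [0.0, 1.0, 0.0, 0.001]
force: [-0.3, 0.0, 0.3]
finger_gap: 0.996
gripper_force: 0.0
```

```bash
python3 go.py 0.4607 -0.2876 0.15 62.8
```

```text
tcp [0.6145 0.1284 0.1489] yaw 90.0 q6 -1.54 shift [ 0.1535 -0.4161 -0.0015] turn 0.474 (or -2.668) dist 0.443 tilt [0.002 0.   ]
```

Converted, 0.474 rad is 0.2263.

Call:
send_path([
  [[0.017,-0.045,0,0.0239,1],[0.034,-0.09,0,0.0477,1],[0.05,-0.135,0,0.0716,1],[0.066,-0.18,0,0.0955,1],[0.083,-0.225,0,0.1241,1],[0.1,-0.27,0,0.148,1],[0.117,-0.316,0,0.1719,1],[0.134,-0.362,0,0.2005,1],[0.148,-0.4,0,0.2263,1],[0.1535,-0.416,0,0.2263,1],[0.1535,-0.416,0.05,0.2263,1],[0.1535,-0.416,0.07,0.2263,1],[0.1535,-0.416,0.07,0.2263,1],[0.1535,-0.416,0.07,0.2263,1]],
], clamp_n=30)

```text
t: 17.55
tcp_pos: [0.4599, -0.2865, 0.077]
tool_rot: [0.235, 0.972, 0.001, -0.001]
force: [0.1, 0.0, 0.7]
finger_gap: 0.997
gripper_force: 0.0
```

```bash
python3 go.py 0.4607 -0.2876 0.028 62.8;python3 -c "
from h import *
snap('wrist','w3.png')"
```

```text
tcp [ 0.4599 -0.2865  0.077 ] yaw 62.9 q6 -1.86 shift [-0.0013 -0.0007  0.049 ] turn 0.001 (or -3.141) dist 0.049 tilt [-0.002  0.002]
```

View pics/w3.png

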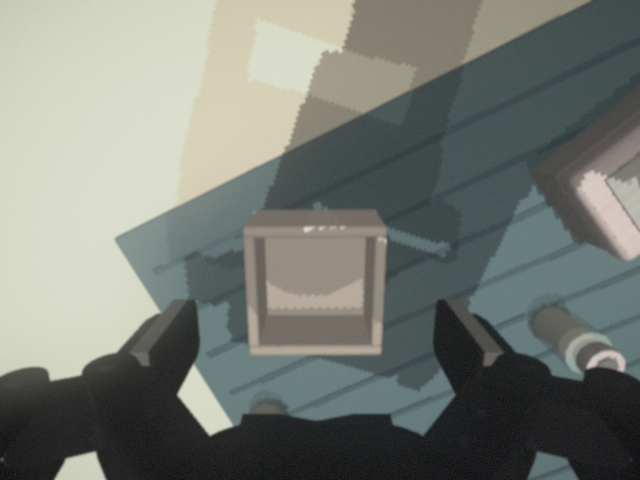

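The dish sits square between the open fingers, centred at (315,285). vial_a (585,345) and vial_b (268,408) are clear of the fingers.

Call:
send_path([
  [[-0.001,-0.001,0.02,0,1],[-0.001,-0.001,0.04,0,1],[-0.001,-0.001,0.05,0,1],[-0.001,-0.001,0.05,0,1],[-0.001,-0.001,0.05,0,0],[-0.001,-0.001,0.05,0,0],[-0.001,-0.001,0.05,0,0],[-0.001,-0.001,0.05,0,0],[-0.001,-0.001,0.05,0,0],[-0.001,-0.001,0.05,0,0],[-0.001,-0.001,0.05,0,0]],
], clamp_n=30)

```text
t: 18.7
tcp_pos: [0.4612, -0.2893, 0.029]
tool_rot: [0.235, 0.972, -0.0, 0.001]
force: [0.3, 0.8, 5.9]
finger_gap: 0.699
gripper_force: 34.2
```

Call:
send_path([
  [[0,0,-0.02,0,0],[0,0,-0.06,0,0],[0,0,-0.1,0,0],[0,0,-0.12,0,0],[0,0,-0.12,0,0],[0,0,-0.12,0,0]],
])

```text
t: 19.3
tcp_pos: [0.4603, -0.2886, 0.1477]
tool_rot: [0.235, 0.972, -0.0, -0.0]
force: [-0.7, 0.2, -1.7]
finger_gap: 0.701
gripper_force: 33.4
```

```bash
python3 go.py 0.604 0.294 0.148 86.3
```

```text
tcp [ 0.4603 -0.2886  0.1477] yaw 62.8 q6 -1.86 shift [ 1.385e-01  5.839e-01 -3.000e-04] turn -0.410 (or +2.731) dist 0.600 tilt [-0. -0.]
```

Converted, -0.41 rad is -0.1958.

Call:
send_path([
  [[0.01,0.045,0,-0.0143,0],[0.021,0.09,0,-0.0286,0],[0.032,0.135,0,-0.0477,0],[0.043,0.18,0,-0.0621,0],[0.053,0.225,0,-0.0764,0],[0.064,0.27,0,-0.0955,0],[0.075,0.315,0,-0.1098,0],[0.085,0.36,0,-0.1241,0],[0.096,0.405,0,-0.1432,0],[0.107,0.45,0,-0.1576,0],[0.117,0.495,0,-0.1767,0],[0.128,0.54,0,-0.1958,0],[0.135,0.57,0,-0.1958,0],[0.1385,0.584,0,-0.1958,0],[0.1385,0.584,0,-0.1958,0],[0.1385,0.584,0.04,-0.1958,0],[0.1385,0.584,0.08,-0.1958,0],[0.1385,0.584,0.1,-0.1958,0],[0.1385,0.584,0.1,-0.1958,0],[0.1385,0.584,0.1,-0.1958,0]],
])

```text
t: 21.3
tcp_pos: [0.6042, 0.2921, 0.0474]
tool_rot: [0.033, 0.999, -0.0, -0.001]
force: [1.1, -0.4, -1.0]
finger_gap: 0.696
gripper_force: 33.4
```

```bash
python3 go.py 0.604 0.294 0.030 86.3;python3 -c "
from h import *
snap('wrist','w4.png')"
```

```text
tcp [0.6042 0.2921 0.0474] yaw 86.2 q6 -1.22 shift [0.0003 0.0019 0.0174] turn -0.002 (or +3.140) dist 0.017 tilt [-0.002 -0.001]
```

View pics/w4.png

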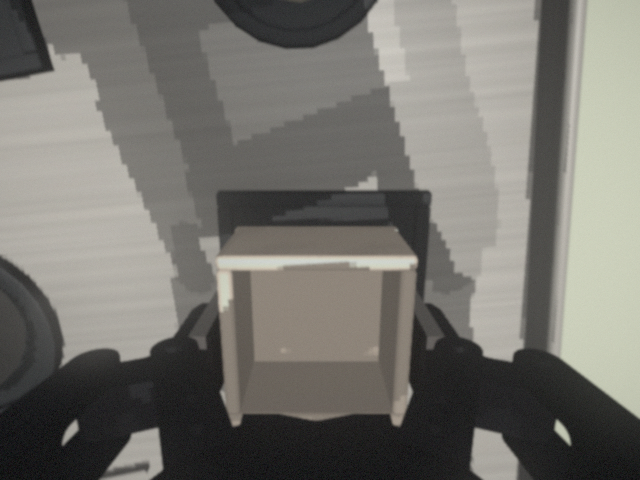

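The dish is square over the holder, whose rim spans columns 218–430. The dish is at column 317, so about 2 mm more in +y. Lowering.

Call:
send_path([
  [[0,0.002,0.006,0,0],[0,0.002,0.011,0,0],[0,0.002,0.014,0,0],[0,0.002,0.015,0,0],[0,0.002,0.016,0,0],[0,0.002,0.017,0,0],[0,0.002,0.017,0,0],[0,0.002,0.017,0,0]],
])

```text
t: 22.15
tcp_pos: [0.6045, 0.2959, 0.0308]
tool_rot: [0.032, 0.999, -0.0, 0.0]
force: [0.7, -0.1, -1.4]
finger_gap: 0.696
gripper_force: 33.4
```

Call:
send_path([
  [[0,-0.001,0.001,0,0],[0,-0.001,0.0015,0,0],[0,-0.001,0.0015,0,0]],
], only="tcp_pos|force")

```text
tcp_pos: [0.6047, 0.295, 0.0301]
force: [-1.0, 0.6, 4.6]
gripper_force: 34.0
```

Call:
send_path([
  [[0,0,0.0005,0,0],[0,0,0.0005,0,0]],
], only="tcp_pos|force")

```text
tcp_pos: [0.6047, 0.295, 0.03]
force: [-2.6, 0.1, 6.8]
gripper_force: 34.4
```

Seated. Release, then the box (closing line at 14.1°).

Call:
send_path([
  [[0,0,0,0,0.95],[0,0,0,0,0.95],[0,0,0,0,0.95],[0,0,0,0,0.95],[0,0,-0.03,0,0.95],[0,0,-0.07,0,1],[0,0,-0.12,0,1],[0,0,-0.17,0,1],[0,0,-0.17,0,1],[0,0,-0.17,0,1]],
], only="tcp")

```text
tcp_pos: [0.6052, 0.295, 0.2007]
```

```bash
python3 go.py 0.473 -0.1104 0.15 14.1
```

```text
tcp [0.6052 0.295  0.2007] yaw 86.3 q6 -1.22 shift [ 0.1059 -0.4132  0.0498] turn 1.260 (or -1.882) dist 0.429 tilt [0.004 0.001]
```

Converted, 1.26 rad is 0.6016.

Call:
send_path([
  [[0.011,-0.044,0,0.0621,1],[0.022,-0.088,0,0.1241,1],[0.033,-0.132,0,0.1862,1],[0.045,-0.176,0,0.2483,1],[0.056,-0.22,0,0.3104,1],[0.067,-0.264,0,0.3724,1],[0.079,-0.308,0,0.4345,1],[0.09,-0.352,0,0.4966,1],[0.1,-0.39,0,0.5586,1],[0.106,-0.413,0,0.6016,1],[0.106,-0.413,0.05,0.6016,1],[0.106,-0.413,0.1,0.6016,1],[0.106,-0.413,0.12,0.6016,1],[0.106,-0.413,0.12,0.6016,1],[0.106,-0.413,0.12,0.6016,1]],
], clamp_n=40)

```text
t: 25.15
tcp_pos: [0.4711, -0.1101, 0.0778]
tool_rot: [0.615, 0.789, -0.0, -0.002]
force: [-0.4, -0.5, -0.8]
finger_gap: 0.998
gripper_force: 0.0
```

```bash
python3 go.py 0.473 -0.1104 0.030 14.1;python3 -c "
from h import *
snap('wrist','w5.png')"
```

```text
tcp [ 0.4711 -0.1101  0.0778] yaw 14.1 q6 -0.71 shift [-0.0009  0.0019  0.0478] turn -0.000 (or +3.141) dist 0.048 tilt [-0.003  0.001]
```

View pics/w5.png

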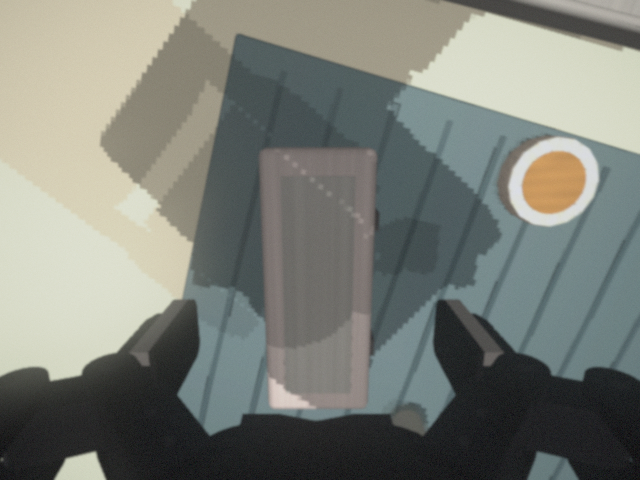

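The box is aligned between the fingers, centred at (319,280). vial_a (410,415) is about 95 mm along the box from the fingers, so it is clear.

Call:
send_path([
  [[-0.001,0.002,0.02,0,1],[-0.001,0.002,0.04,0,1],[-0.001,0.002,0.049,0,1],[-0.001,0.002,0.049,0,1],[-0.001,0.002,0.049,0,0],[-0.001,0.002,0.049,0,0],[-0.001,0.002,0.049,0,0],[-0.001,0.002,0.049,0,0],[-0.001,0.002,0.049,0,0],[-0.001,0.002,0.049,0,0],[-0.001,0.002,0.049,0,0],[-0.001,0.002,0.049,0,0]],
], clamp_n=45)

```text
t: 26.4
tcp_pos: [0.4743, -0.111, 0.0309]
tool_rot: [0.615, 0.789, 0.0, 0.001]
force: [-1.3, 0.5, 5.5]
finger_gap: 0.549
gripper_force: 46.2
```

Call:
send_path([
  [[0,0,-0.02,0,0],[0,0,-0.05,0,0],[0,0,-0.08,0,0],[0,0,-0.08,0,0],[0,0,-0.08,0,0],[0,0,-0.08,0,0]],
])

```text
t: 27.0
tcp_pos: [0.4733, -0.1106, 0.109]
tool_rot: [0.615, 0.789, -0.0, -0.001]
force: [-0.5, -0.5, -2.3]
finger_gap: 0.55
gripper_force: 47.5
```

```bash
python3 go.py 0.479 0.1205 0.11 6.2; python3 -c "
from h import *
d=snap('side','g4.png'); cv2.imwrite('pics/g4c.png',cv2.resize(cv2.imread('pics/g4.png')[130:380,180:460],None,fx=2,fy=2))"
```

```text
tcp [ 0.4733 -0.1106  0.109 ] yaw 14.1 q6 -0.71 shift [ 0.2227  0.0618 -0.0008] turn 0.138 (or -3.004) dist 0.231 tilt [-0.002  0.001]
```

View pics/g4c.png

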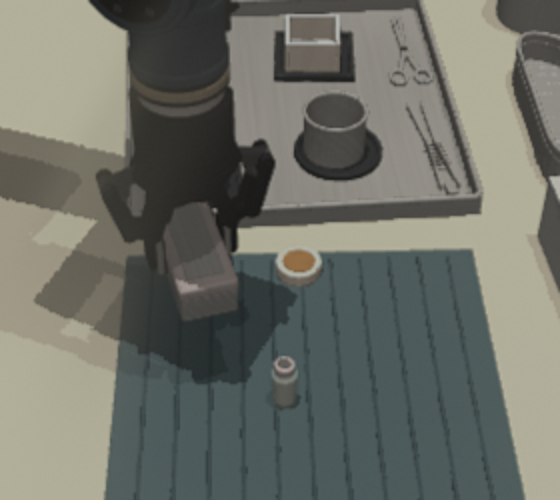

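The box is held level at (200,260), and the dish (312,45) and gallipot (336,130) sit in their holders. Next, over to the oblong holder.

Careful with the scale: turns go in shares of 120 degrees. That gives: 0.138 rad is 0.0659.

Call:
send_path([
  [[0.04,0.011,0,0.0143,0],[0.08,0.022,0,0.0286,0],[0.12,0.033,0,0.043,0],[0.16,0.044,0,0.0573,0],[0.2,0.055,0,0.0659,0],[0.2227,0.062,0,0.0659,0],[0.2227,0.062,0,0.0659,0],[0.2227,0.062,0.03,0.0659,0],[0.2227,0.062,0.055,0.0659,0],[0.2227,0.062,0.065,0.0659,0],[0.2227,0.062,0.065,0.0659,0],[0.2227,0.062,0.065,0.0659,0]],
])

```text
t: 28.25
tcp_pos: [0.4801, 0.1196, 0.0448]
tool_rot: [0.668, 0.744, -0.0, -0.0]
force: [-0.6, 0.0, -1.7]
finger_gap: 0.549
gripper_force: 47.4
```

```bash
python3 go.py 0.479 0.1205 0.033 6.2;python3 -c "
from h import *
snap('wrist','w6.png')"
```

```text
tcp [0.4801 0.1196 0.0448] yaw 6.1 q6 -0.09 shift [ 0.001  -0.001   0.0118] turn -0.001 (or +3.141) dist 0.012 tilt [-0. -0.]
```

View pics/w6.png

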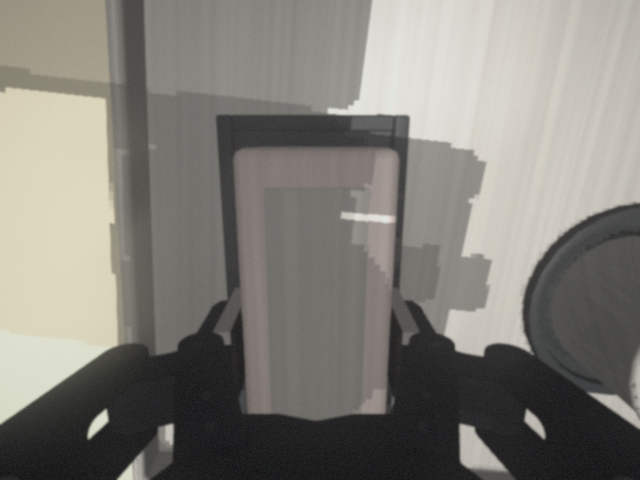

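The box (columns 235–400) lies parallel over the oblong holder (218–408), about 1 mm off. Lowering.

Call:
send_path([
  [[0.001,-0.001,0.005,0,0],[0.001,-0.001,0.009,0,0],[0.001,-0.001,0.01,0,0],[0.001,-0.001,0.011,0,0],[0.001,-0.001,0.0115,0,0],[0.001,-0.001,0.0115,0,0],[0.001,-0.001,0.0115,0,0]],
], only="tcp_pos|force")

```text
tcp_pos: [0.479, 0.121, 0.0334]
force: [0.2, -0.5, -2.6]
gripper_force: 47.5
```

Call:
send_path([
  [[0,0,0.001,0,0],[0,0,0.0015,0,0],[0,0,0.002,0,0],[0,0,0.002,0,0]],
], only="tcp_pos|force")

```text
tcp_pos: [0.4789, 0.1211, 0.0319]
force: [-1.3, 0.3, 5.0]
gripper_force: 48.1
```

Call:
send_path([
  [[0,0,0,0,0.75],[0,0,0,0,0.75],[0,0,0,0,0.75],[0,0,0,0,0.75],[0,0,-0.03,0,0.8],[0,0,-0.08,0,1],[0,0,-0.13,0,1],[0,0,-0.18,0,1],[0,0,-0.23,0,1],[0,0,-0.28,0,1],[0,0,-0.3,0,1],[0,0,-0.3,0,1]],
], only="tcp_pos|gap")

```text
tcp_pos: [0.4807, 0.1212, 0.335]
finger_gap: 0.998
```

```bash
python3 - <<'E'
from h import *
d=snap("wrist","w7.png"); s=snap("side"); snap("scene","s7.png")
for nm,D in(("w",d),("side",s)):
    P=cloud(D).reshape(-1,3)
    for n,(x,y),h in(("bottle",(.471,.2916),.11),("gal",(.615,.1277),.055),("dish",(.604,.294),.041),("box",(.479,.1205),.041)):
        q=P[(np.hypot(P[:,0]-x,P[:,1]-y)<.085)&(abs(P[:,2]-h)<.006)]
        if len(q)<30: print(nm,n,"few"); continue
        r=cv2.minAreaRect((q[:,:2]*1000).astype(np.float32)); print(nm,n,"top %.4f"%np.percentile(q[:,2],95),np.round(r[0],1),np.round(r[1],1),round(r[2],1))
E
```

```text
w bottle top 0.1112 [470.7 283. ] [21.3  5.9] 5.8
w gal top 0.0572 [612.1 128. ] [63.7 63.8] 59.0
w dish top 0.0421 [602.4 294.2] [60.  60.3] 86.5
w box top 0.0431 [479.4 122.7] [ 49.7 119.7] 5.9
side bottle top 0.1106 [468.8 292.2] [23.3 33. ] 0.0
side gal top 0.0560 [612.1 126.1] [66.4 61.3] 86.1
side dish top 0.0414 [602.5 292.3] [66.5 58.5] 86.7
side box top 0.0425 [479.2 118.6] [ 49.4 125.2] 6.3
```

View pics/s7.png

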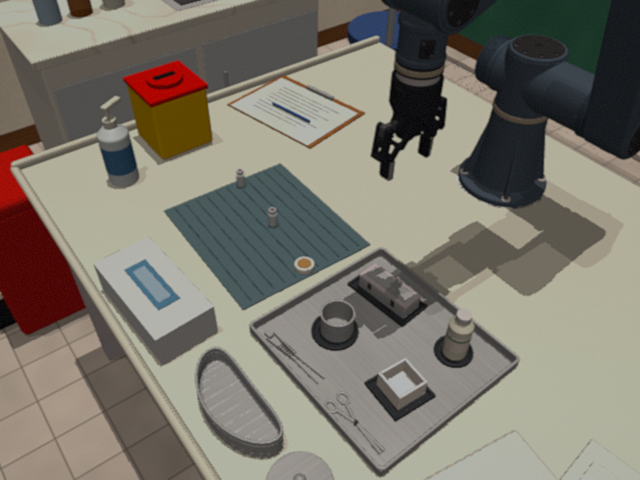

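All four things stand in their holders: box (390,288), gallipot (338,322), dish (402,383) and bottle (457,340). Their centres are within about 4 mm, and their tops are at the expected heights. Both vials stand where they were, at (240,178) and (272,216).

```bash
python3 -c "
from station import manip
print(manip.sign_off())"
```

```text
the job is handed in; nothing more can be done
None
```

The bottle, gallipot, dish and box are each standing in their matching holders, both vials are untouched, and the job is handed in; the judge's verdict was not shown.

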